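# Set the hanging end stop in the jig's T-slot fence

## Task

The next boards must lie in the clamping jig just where the sample board is clamped now. Fetch the loose end stop, start its T-shaped foot into the open end of the fence's slot with its arm hanging on the board's side, and slide it along until the arm touches the end of the sample board. Let go of it there, and leave the tape measure and the glue jar alone.

Things in the scene. Friction and masses are not known exactly. Their poses are not given: they have to be found in the camera images.
- jig: Clamping jig, fixed: plywood base 180 x 310 x 12 mm (x, y, z) with an aluminium fence (46 mm deep, 300 long, 32 high, top 44 mm above the worktop) along its y at x = +55 mm, y -150 to +150. A T-slot runs along the fence's top, open at the +y end (robot's left), capped at -y. Wooden cam clamp, 35 mm high, at x -53, y -55. Origin: centre of the base's underside; +x roughly away from the robot.
- rail_mouth (a point): Middle of the slot at the open end of the fence, at the height of the fence's top (44 mm above the worktop). Axes as the jig's: the slot runs from here to -y; -x is the board's side. Slot 15 mm wide between lips 6 mm thick; below them a cavity 27 mm wide, from 6 to 24 mm below the fence's top.
- board: Sample board of light wood, 59 x 130 x 25 mm (x, y, z), held fast in the jig: it lies on the base against the fence's front (-x) face, long side along the fence, top 37 mm above the worktop. Origin: centre of its underside; axes as the jig's. How far along the fence it lies varies.
- board_end (a point): Point on the board's end that faces the open end of the fence (the face looks to +y), at half its height, 21 mm in front of the fence's front face, so 44 mm in front of the slot's middle line. The stop's arm is to touch this end face.
- stop: End stop, dark steel, black handle, 0.35 kg; stands upright on its foot and arm. Origin: underside centre of its saddle, 20 mm above the worktop; z up. Saddle x +-23, y +-32, z 0 to 14 mm. Handle: bar 16 mm thick (x), 56 long (y), z 26 to 58; pinch across x. Arm x -47 to -27, y +-12, down to z -20. In the fence: origin on the slot's middle line at the fence's top, axes parallel to the jig's.
- stop_face (a point): Middle of the arm's contact face, which looks to the stop's -y: 37 mm to -x, 12 mm to -y and 6.5 mm below the stop's origin. Axes as the stop's.
- stop_foot (a point): Centre of the head of the T-foot under the saddle, 15 mm below the stop's origin; axes as the stop's. Head 22 mm wide (x), 62 long (y) with pointed ends, 10 high; neck above it 10 mm wide, 10 high. So in the slot it has 2.5 mm of play each way across and can rise 4 mm; it slides with 1 to 3 N and cannot be lifted out.
- tape_measure: Tape measure with a yellow case, 60 x 80 x 64 mm, loose on the worktop behind the jig; origin at the centre of its underside. Not to be moved.
- glue_jar: Round tan jar with a black lid, 71 mm across and 102 mm high, loose on the worktop behind the end stop; origin at the centre of its underside. Not to be moved.

How it is judged:
By the outcome, as a careful person would: the job done as asked, in the order asked, and still so for the second after the job is handed in, with the robot touching nothing.
It also fails if it takes over 56 s, if anything falls off the work surface, if the arm or the gripper's body presses on something with over 40 N, if the wrist force passes 120 N, or if a joint passes its speed limit or range.

## Robot

A 6-joint arm with a two-finger parallel gripper is mounted at the origin on a cart in front of the work surface, level with it; the furniture and walls round the work are solid. World frame = base frame: x ahead of the robot, y to its left, z up, the work surface at z = 0. Lengths are in mm, angles in rad, forces in N, time in s.
With the tool pointing down it reaches from about 300 to 875 mm from the base axis. Payload 6.4 kg.
Tool frame: the origin (TCP) lies midway between the tips of the shut fingers; the grasp point (between the pads) lies 19 mm behind it; z points along the fingers, y is the direction in which the jaws open and shut (so a half turn about z gives the same grasp; the last joint's range is limited). The gripper opens to 88 mm and grips with 3 to 60 N. Pads are 18 mm wide; open, the fingers measure 123 mm over their backs; the gripper's body (75 mm by 187 mm) begins 45 mm behind the grasp point.
Start: joints at [-1.5, 0.181, 1.607, -0, 1.354, -0.206], TCP at [157.151, -553.123, 238.714] pointing down, gripper open.
Joint ranges: [-2.99, 2.99], [-0.89, 2.07], [0.3, 2.58], [-1.14, 4.28], [0, 2.63], [-3.12, 3.12]. Speed limits (rad/s): [2.57, 2.57, 3.01, 3.14, 3.14, 3.14].

## Interface

Orientations are given as a unit quaternion [w, x, y, z].
In Python, from cell import bot, set_gripper, readout, optics, workorder gives the robot as it stands. Calls block until the motion is done:
- bot.reach(position, orientation): joint-space move of the TCP to a pose.
- bot.servo_line(position, orientation=None, velocity=150, guard=None): straight line of the TCP; orientation=None keeps the orientation; velocity is the mean speed in mm/s. With guard (N) it stops when the force on the tool has changed by that much, and returns True; else False.
- bot.goto_joints(angles): joint-space move.
- set_gripper(opening, f_grip=None): finger opening in mm; f_grip is the grip in N (None keeps the last); returns when the fingers have stopped.
- bot.wait(seconds).
- bot.inverse_kinematics(position, orientation): joint angles nearest the present ones, or None.
- readout.observe(): the state.
- optics.get_image(name): name is "side" or "top" or "wrist"; returns a dict with "image" (480x640x3 uint8, red, green, blue), "intrinsics" (3x3 intrinsics, pixels), "D" ([k1, k2, p1, p2, k3] as OpenCV has them; the pictures are not rectified), "camera_from_world" (4x4, takes a point from world to camera coordinates). Camera axes: x right, y up, looking along -z (the intrinsics and any distortion apply to the point x, -y, -z); pixel columns grow to the right and rows downward; lengths in mm; the calibration is good to about 2 mm. A picture is of the moment at which its call begins. There is no depth.
A pose or a line that the arm cannot do raises bot.PlanningError and nothing moves.
- workorder.finish_job(): hands the job in, once; it reports no verdict.
The state is a dict: "t": time; "joints": joint angles; "joint_vel": joint speeds; "joint_efforts": joint torques, N m; "ee_pos": TCP position; "eef_rot": TCP orientation; "force": force on the tool from outside, world axes, zero at the start; "torque": the same for the moment, N m; "gripper_width": finger opening in mm.
Only numpy, scipy, OpenCV 4.12 (cv2) and the standard library are available. Lean on these libraries where they do the work, as an engineer would, in place of code of your own. Each camera call takes 0.05 s, during which the arm holds its last target. There are 200 camera calls.

## Working session

There is one attempt and no reset: what is moved stays moved. The work goes in short steps, each a Python script; the robot and the scene stay as the last script left them, time stands still between calls to the robot, and variables do not carry over. Pictures are saved under pics/ and viewed, about 8 in all and at most 12, crops included, and the job is handed in when it is done.

```bash
mkdir -p pics; cat > h.py <<'E'
import numpy as np, cv2
from cell import bot, set_gripper, readout, optics, workorder
def grab(n,f):
    d=optics.get_image(n); cv2.imwrite(f"pics/{f}.png",d["image"][:,:,::-1]); np.savez(f"pics/{f}.npz",**d); return d
def ray(d,uv):
    p=cv2.undistortPoints(np.array([[uv]],float),np.array(d["intrinsics"],float),np.array(d["D"],float))[0,0]
    T=np.array(d["camera_from_world"]); R,t=T[:3,:3],T[:3,3]
    return -R.T@t, R.T@np.array([p[0],-p[1],-1])
def onz(d,uv,z):
    c,v=ray(d,uv); return c+v*(z-c[2])/v[2]
def proj(d,P):
    T=np.array(d["camera_from_world"]); q=(T[:3,:3]@np.atleast_2d(P).T).T+T[:3,3]
    q=q*[1,-1,-1]
    return cv2.projectPoints(q,np.zeros(3),np.zeros(3),np.array(d["intrinsics"],float),np.array(d["D"],float))[0][:,0]
E
python3 - <<'E'
from h import *
for n in("top","side"):
    d=grab(n,n+"0"); c,v=ray(d,(320,240)); print(n,c,v)
print(readout.observe())
E
```

```text
top [ 440.07939512  100.58594657 1192.50874242] [ 0.16884253  0.00351856 -0.98577475]
side [494.71504178 887.63111675 619.25419528] [ 0.17368618 -0.81235411 -0.55699723]
{'t': 0.1, 'joints': array([-1.50026538e+00,  1.81466976e-01,  1.60787270e+00,  3.58390596e-07,
        1.35381559e+00, -2.06281177e-01]), 'joint_vel': array([ 2.10701777e-03, -1.21043621e-03, -1.83195523e-03,  2.40653030e-05,
       -3.19522215e-05, -4.53314729e-04]), 'joint_efforts': array([ 3.42407757e-04, -4.34823596e+01, -3.42696905e+01,  7.03450385e-02,
        3.40508390e-02, -5.27297425e-05]), 'ee_pos': array([ 157.13542713, -552.62183855,  237.91717777]), 'eef_rot': array([-7.79492288e-04,  9.90436864e-01,  1.37964517e-01,  5.31648941e-05]), 'force': array([-0.18700765, -0.10666682, -0.49184317]), 'torque': array([0.00459245, 0.01170992, 0.04590009]), 'gripper_width': 87.95968999461685}
```

View pics/top0.png

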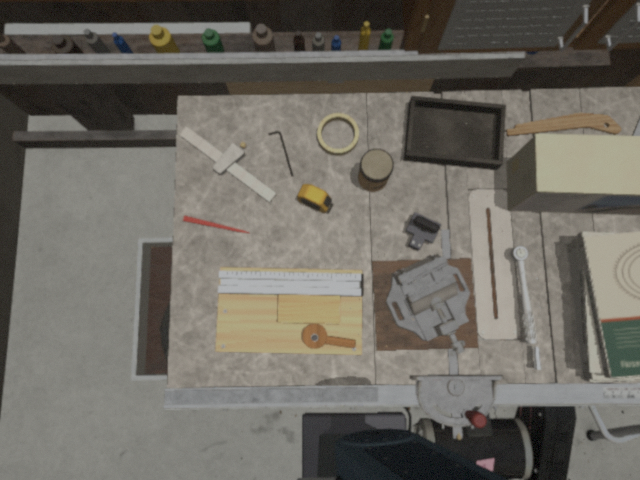

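View pics/side0.png

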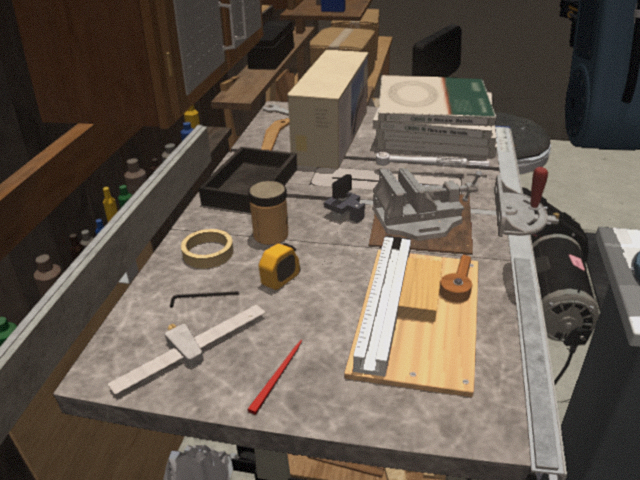

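The top view has +y to the left and +x up. The jig spans about (218–361, 268–353), the board (277–341, 297–323), and the stop is at (423, 230) beside a vise. The side view shows the stop at (345, 200) and the slot mouth at (372, 365). Next I'll enlarge these areas.

```bash
python3 - <<'E'
import cv2,numpy as np
t=cv2.imread("pics/top0.png");s=cv2.imread("pics/side0.png")
f=lambda im,x,y,w,h,W,H:cv2.resize(im[y:y+h,x:x+w],(W,H),interpolation=cv2.INTER_CUBIC)
a=np.hstack([f(t,395,205,50,50,400,400),f(s,315,165,60,60,400,400)])
cv2.imwrite("pics/c1.png",cv2.convertScaleAbs(a,alpha=1.6))
cv2.imwrite("pics/c2.png",f(t,205,260,160,100,800,500))
E
```

```text
(no output)
```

View pics/c1.png

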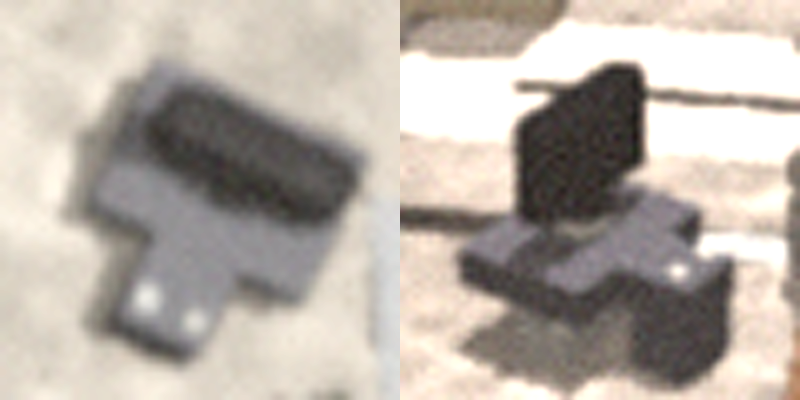

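View pics/c2.png

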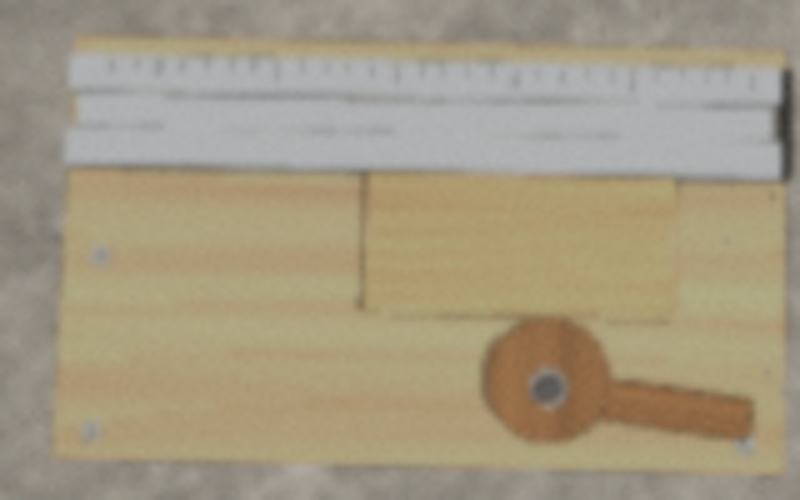

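The crops give usable corners. The stop's arm points down and to the left, so its yaw is about -25°. The fence's top corners and the board's end edge at crop x≈362 are both clear. I'll compute positions from these.

```bash
python3 - <<'E'
from h import *
d=dict(np.load("pics/top0.npz")); s=dict(np.load("pics/side0.npz"))
A=lambda x,y:(x/8-.44+395,y/8-.44+205)
for n,p,z in [("FL",(157,62),34),("FR",(368,158),34),("NL",(95,195),34),("NR",(298,300),34),("armL",(105,320),34),("armR",(190,350),34)]: print(n,onz(d,A(*p),z))
B=lambda x,y:(x/5-.4+205,y/5-.4+260)
P={}
for n,p,z in [("frontL",(66,164),44),("frontR",(783,180),44),("backL",(70,53),44),("backR",(786,68),44),("boardfence",(362,174),37),("boardcorner",(362,310),37),("baseL",(55,458),12),("baseR",(785,470),12)]:
    P[n]=onz(d,B(*p),z);print(n,P[n])
m0=(P["frontL"]+P["backL"])/2;m1=(P["frontR"]+P["backR"])/2
print("mouth",m0,"cap",m1,"len",np.linalg.norm(m0-m1),"yaw",np.arctan2(*( (m0-m1)[[0,1]]*[-1,1])))
# handle top in both views triangulation check: side handle crop centre
C=lambda x,y:(x/400*60+315,y/400*60+165)
for p,z in [((580,85),78),((700,205),34),((735,262),34)]: print("side",onz(s,C(*p),z))
print("tophandle",onz(d,A(252,150),78))
E
```

```text
FL [ 696.36721137 -100.02731659   34.        ]
FR [ 669.02720225 -155.36979719   34.        ]
NL [659.97877337 -81.75164399  34.        ]
NR [ 630.56605775 -134.6422044    34.        ]
armL [625.87438296 -82.9547323   34.        ]
armR [ 617.43665439 -105.22980395   34.        ]
frontL [528.67276348 320.19125637  44.        ]
frontR [517.71690912  20.22273143  44.        ]
backL [575.31179679 319.55000577  44.        ]
backR [564.59736511  17.63492229  44.        ]
boardfence [523.13683378 196.84353464  37.        ]
boardcorner [466.72334195 196.74008386  37.        ]
baseL [407.89104613 328.02852299  12.        ]
baseR [398.69029146  20.63146452  12.        ]
mouth [551.99228013 319.87063107  44.        ] cap [541.15713712  18.92882686  44.        ] len 301.1367959018137 yaw -0.03598856871761948
side [ 547.44713228 -142.2416633    78.        ]
side [ 509.90628457 -154.77403038   34.        ]
side [ 497.88079748 -122.4334351    34.        ]
tophandle [ 662.89788753 -115.87422135   78.        ]
```

```bash
cat >> h.py <<'E'
def q(yaw):
    "tool down, tool y along (cos yaw, sin yaw)"
    from scipy.spatial.transform import Rotation as Ro
    y=np.array([np.cos(yaw),np.sin(yaw),0]);z=np.array([0,0,-1.]);x=np.cross(y,z)
    best=None
    for s in(1,-1):
        r=Ro.from_matrix(np.c_[s*x,s*y,z]).as_quat()
        r=r[[3,0,1,2]]; yield_=r
        j=bot.inverse_kinematics([600,150,220],list(r))
        if j is not None and (best is None or abs(j[5])<best[0]): best=(abs(j[5]),r)
    return list(best[1])
E
python3 - <<'E'
from h import *
Q=q(-.036);print(Q)
bot.reach([500,250,330],Q)
print(readout.observe()["t"],readout.observe()["joints"])
d=grab("wrist","w1");print(ray(d,(320,240)), readout.observe()["ee_pos"])
s=dict(np.load("pics/side0.npz"))
C=lambda x,y:((x-400)/400*60+315,y/400*60+165)
for p,z in [((580,85),78),((700,205),34),((735,262),34)]: print("side",onz(s,C(*p),z))
E
```

```text
[np.float64(0.0), np.float64(0.7197194677455478), np.float64(0.6942649982161461), np.float64(0.0)]
3.175 [ 2.50068796e-01  8.32547588e-02  1.53293680e+00 -1.82971002e-04
  1.52560648e+00  2.87255837e-01]
(array([501.64758795, 317.3763813 , 476.02247324]), array([-0.01860681, -0.27206732, -0.96215035])) [500.32653858 249.32042558 329.84305217]
side [ 663.42023621 -123.48847224   78.        ]
side [ 628.85811784 -135.28227101   34.        ]
side [ 614.02546172 -103.36536077   34.        ]
```

View pics/w1.png

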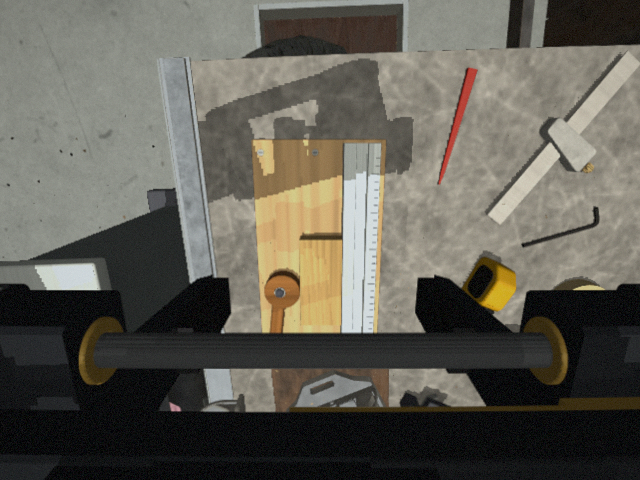

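In the wrist view, +y is up and +x is right. The slot mouth is at about (363, 143) and the board's end edge at (300–342, 236). I'll enlarge it to measure.

```bash
python3 - <<'E'
import cv2
t=cv2.imread("pics/w1.png")
cv2.imwrite("pics/c3.png",cv2.convertScaleAbs(cv2.resize(t[130:250,290:400],None,fx=5,fy=5,interpolation=cv2.INTER_CUBIC),alpha=1.1))
E
```

```text
(no output)
```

View pics/c3.png

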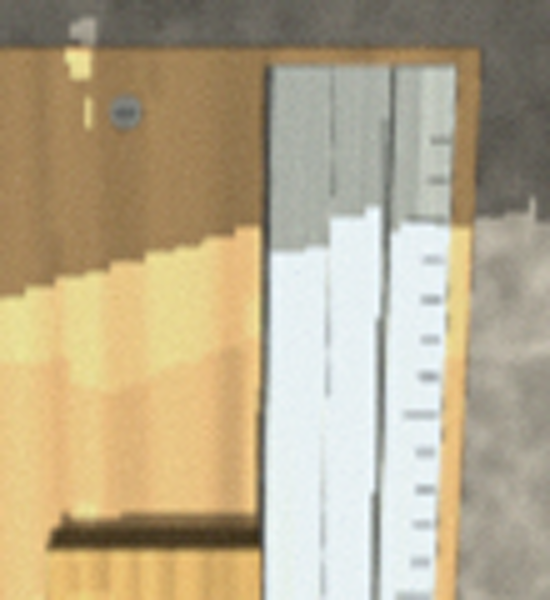

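```bash
python3 - <<'E'
from h import *
d=dict(np.load("pics/w1.npz"))
A=lambda x,y:(x/5-.4+290,y/5-.4+130)
P={n:onz(d,A(*p),z) for n,p,z in [("fL",(269,65),44),("bL",(456,65),44),("f2",(262,590),44),("b2",(435,590),44),("s1",(332,100),44),("s2",(322,590),44),("r1",(392,100),44),("r2",(376,590),44),("e1",(50,547),37),("e2",(258,547),37),("baseR",(480,50),12)]}
for k in P: print(k,P[k].round(1))
print("mouth",(P["fL"]+P["bL"])/2)
for a,b in(("fL","f2"),("bL","b2"),("s1","s2"),("r1","r2")): v=P[a]-P[b];print(a,np.arctan2(-v[0],v[1]))
s=q(-.48); print(s)
bot.reach([640,-135,300],s)
w=grab("wrist","w2");print(ray(w,(320,240)),readout.observe()["t"],proj(w,[[663,-118,78],[663,-118,34]]))
E
```

```text
fL [527.2 319.2  44. ]
bL [573.4 317.5  44. ]
f2 [522.4 183.5  44. ]
b2 [568.8 181.8  44. ]
s1 [542.7 310.2  44. ]
s2 [538.5 182.9  44. ]
r1 [557.6 309.7  44. ]
r2 [553.  182.4  44. ]
e1 [465.6 195.7  37. ]
e2 [521.9 193.6  37. ]
baseR [585.1 321.1  12. ]
mouth [550.29997455 318.34006733  44.        ]
fL -0.03536480354626525
bL -0.033882075130149514
s1 -0.032736414757963614
r1 -0.036013321847402247
[np.float64(0.0), np.float64(0.8549208078943579), np.float64(0.5187585297893988), np.float64(0.0)]
(array([670.36824129, -73.33265922, 446.5221361 ]), array([-0.13263666, -0.23767589, -0.9622982 ])) 4.7917 [[335.65358925 186.00246028]
 [334.31743345 181.75803879]]
```

View pics/w2.png

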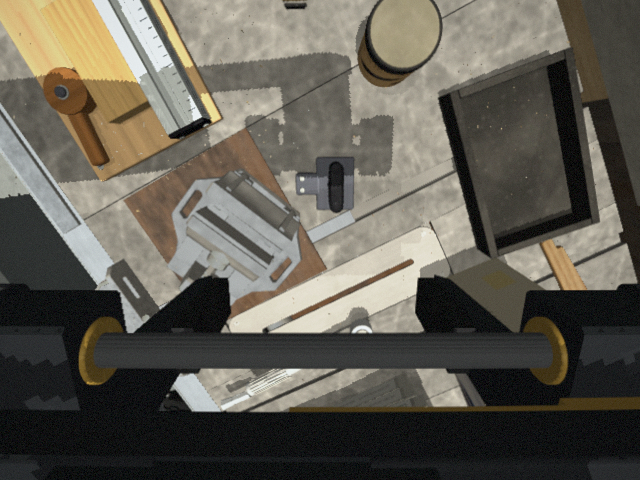

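The wrist view shows the stop nearly square to the image: saddle about (316–354, 156–210), handle at (336, 187). The jar is clear at (402, 35). I'll mask the stop for an exact pose.

```bash
python3 - <<'E'
from h import *
d=dict(np.load("pics/w2.npz")); im=d["image"][140:225,285:365]
cv2.imwrite("pics/c4.png",cv2.convertScaleAbs(cv2.resize(im[:,:,::-1],None,fx=7,fy=7,interpolation=cv2.INTER_CUBIC),alpha=1.7))
g=im.max(2); 
m=(g<35).astype(np.uint8); n,l,st,ce=cv2.connectedComponentsWithStats(m)
for i in range(1,n):
    if st[i,4]>60: 
        print(st[i],ce[i]+[285,140]); c=np.argwhere(l==i)[:,::-1].astype(np.float32)+[285,140]; print(cv2.minAreaRect(c.astype(np.float32)))
E
```

```text
[ 43  22  16  44 319] [335.15360502 176.87774295]
((335.3775939941406, 183.5810546875), (14.680506706237793, 43.39558029174805), 3.3664605617523193)
```

View pics/c4.png

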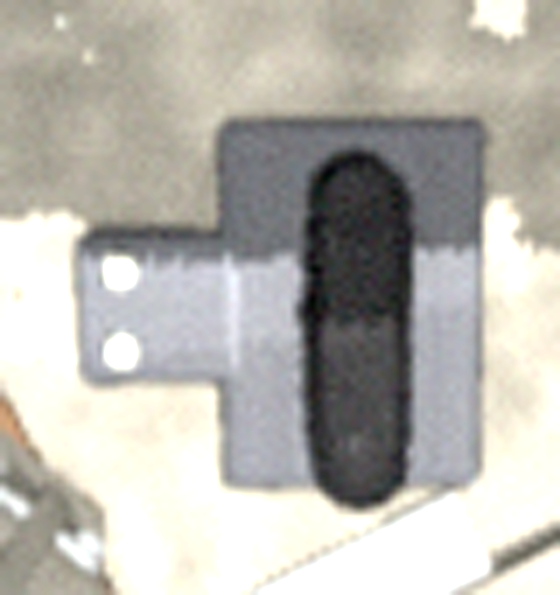

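Crop corners: saddle top (221, 120), (484, 120), (480, 487), (222, 487). Handle centre is about (360, 330).

```bash
python3 - <<'E'
from h import *
d=dict(np.load("pics/w2.npz"))
A=lambda x,y:((x+.5)/7-.5+285,(y+.5)/7-.5+140)
c=np.array([onz(d,A(*p),34) for p in[(221,120),(484,120),(480,487),(222,487)]]);print(c.round(1))
ctr=c.mean(0);v=(c[0]+c[1]-c[2]-c[3])[:2];print(ctr,"size",np.linalg.norm(c[0]-c[1]),np.linalg.norm(c[1]-c[2]),"yaw",np.arctan2(-v[0],v[1]))
u=(c[1]+c[2]-c[0]-c[3])[:2];print(np.arctan2(u[1],u[0]))
print("handle",onz(d,A(360,330),78))
print("arm end",[onz(d,A(*p),34).round(1) for p in[(80,232),(80,380)]])
t=dict(np.load("pics/top0.npz"));print("jar lid",onz(t,(377,162),102),"tape",onz(t,(313,195),64))
E
```

```text
[[ 657.2  -81.6   34. ]
 [ 697.  -102.2   34. ]
 [ 668.5 -158.9   34. ]
 [ 627.8 -137.8   34. ]]
[ 662.62019515 -120.10526365   34.        ] size 44.82592938741024 63.43056625235224 yaw -0.4735198825074626
-0.4785817734094272
handle [ 662.98610997 -118.86346782   78.        ]
arm end [array([626.8, -87. ,  34. ]), array([ 614.6, -109.5,   34. ])]
jar lid [789.39367783 -16.08019335 102.        ] tape [730.72390525 118.18178029  64.        ]
```

```bash
python3 - <<'E'
from h import *
set_gripper(64,45)
Q=q(-.476)
bot.reach([662.8,-119.5,140],Q)
print(bot.servo_line([662.8,-119.5,45],velocity=80,guard=15),readout.observe()["ee_pos"])
print(set_gripper(0,45)); o=readout.observe();print(o["gripper_width"],o["ee_pos"],o["force"])
bot.servo_line([662.8,-119.5,220],velocity=120)
o=readout.observe();print(o["gripper_width"],o["force"],o["torque"],o["t"])
yh=np.array([.035,1,0]);M=np.array([550.6,318.8,0])
p=M+60*yh
bot.reach(list(p+[0,0,200]),q(-.035))
bot.servo_line(list(p+[0,0,75]),velocity=80,guard=15)
o=readout.observe();print(o["ee_pos"],o["force"],o["t"],o["gripper_width"])
s=grab("side","s1")["image"];w=grab("wrist","w3")["image"]
a=cv2.resize(s[290:410,300:460],(560,420),interpolation=cv2.INTER_CUBIC)
b=cv2.resize(w[60:260,270:430],(240,300),interpolation=cv2.INTER_CUBIC)
b=cv2.copyMakeBorder(b,0,120,0,0,0)
cv2.imwrite("pics/c5.png",np.hstack([a,b])[:,:,::-1])
E
```

```text
False [ 663.34339024 -119.64923813   45.78577951]
False
15.551265941375794 [ 663.03301385 -119.67614886   45.0372532 ] [ 1.5143207  -0.77494567 -0.91201491]
15.156223085001153 [-0.18622924  0.40432254 -2.7409175 ] [-0.05754934 -0.048752    0.02811433] 9.7417
[553.09688872 379.00229998  75.68335452] [ 0.50228806 -0.05800473 -4.07754316] 13.3 15.46856140999627
```

View pics/c5.png

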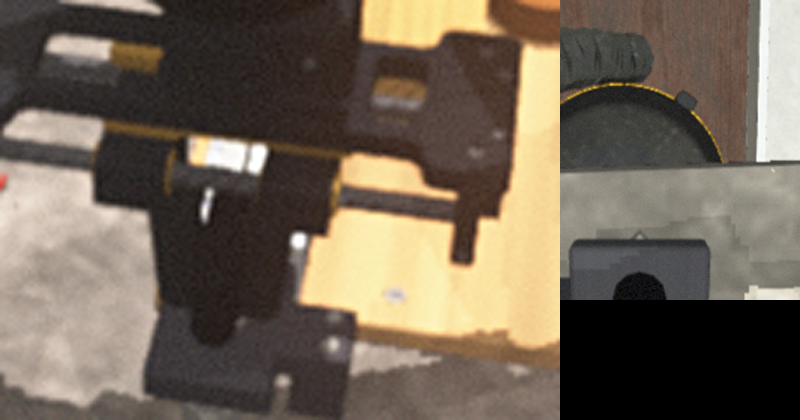

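The stop hangs level beside the mouth. The saddle's +y edge in the wrist image runs from (278, 220) to (369, 220), and the foot tip is at (323, 215). I'll check the lateral offset numerically before inserting.

```bash
python3 - <<'E'
from h import *
d=dict(np.load("pics/w3.npz"))
im=d["image"]
a,b=[onz(d,p,64.7) for p in[(278,220),(368.7,220)]];print(a,b,np.linalg.norm(a-b),np.arctan2(*(b-a)[[1,0]]))
xh=np.array([1,-.035,0]);yh=np.array([.035,1,0]);M=np.array([550.6,318.8,44])
m=(a+b)/2-M;print("saddle edge rel mouth x,y",m@xh,m@yh,"expected",0,60+32)
t=onz(d,(323.3,215),35.7)-M;print("foot tip",t@xh,t@yh)
o=readout.observe();print((o["ee_pos"]-M)@xh,(o["ee_pos"]-M)@yh)
E
```

```text
[531.64790547 413.24768291  64.7       ] [574.93267962 411.70571087  64.7       ] 43.31223096279377 -0.03560883210582553
saddle edge rel mouth x,y -0.5883918477071773 93.77085712731431 expected 0 92
foot tip -0.5416487731196062 90.28236352913119
0.3266098091630332 60.26088600061544
```

```bash
cat >> h.py <<'E'
xh=np.array([1,-.035,0]);yh=np.array([.035,1,0]);M=np.array([550.6,318.8,0])
def slide(s,x=.3,z=71,v=40,g=12):
    r=bot.servo_line(list(M+s*yh+x*xh+[0,0,z]),velocity=v,guard=g)
    bot.wait(.15); o=readout.observe(); e=o["ee_pos"]-M
    print(r,"s",round(e@yh,1),"x",round(e@xh,1),"z",e[2].round(1),"F",o["force"].round(1),"t",o["t"]); return r
E
python3 - <<'E'
from h import *
slide(60)
if not slide(15,v=30,g=8): 
  if not slide(-40): slide(-95,v=50)
s=grab("side","s2")["image"];w=grab("wrist","w4")["image"]
a=cv2.resize(s[220:400,300:500],(467,420),interpolation=cv2.INTER_CUBIC)
b=cv2.resize(w[60:300,230:420],(333,420),interpolation=cv2.INTER_CUBIC)
cv2.imwrite("pics/c6.png",np.hstack([a,b])[:,:,::-1])
E
```

```text
False s 60.1 x 0.3 z 71.0 F [ 0.1 -0.3 -2.6] t 13.8
False s 15.1 x 0.3 z 71.0 F [ 0.6 -1.  -4. ] t 15.6
False s -39.9 x 0.2 z 71.0 F [ 0.3  1.  -2.8] t 17.275
False s -94.8 x 0.2 z 71.0 F [ 0.3  0.4 -2.9] t 18.675
```

View pics/c6.png

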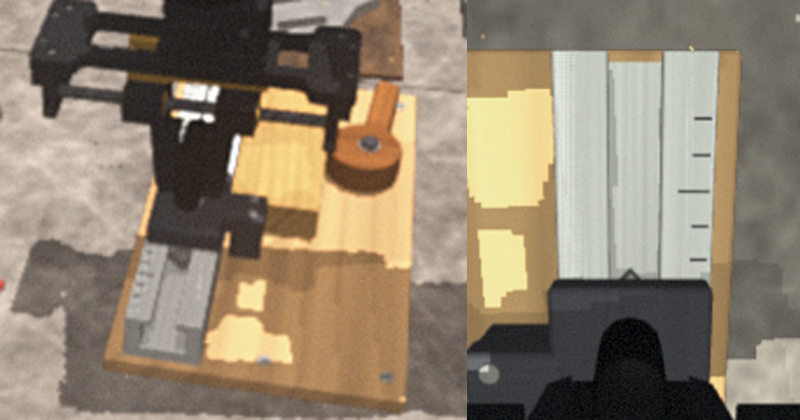

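The foot is in the slot with its tip visible between the lips, and forces are low. Next I lower the saddle onto the fence and slide slowly to contact.

```bash
python3 - <<'E'
from h import *
slide(-95.7,z=69.8,v=10,g=20)
r=slide(-125,z=69.8,v=12,g=8)
s=readout.observe();print(s["gripper_width"],s["torque"])
E
```

```text
False s -95.9 x -0.3 z 69.1 F [-0.6 -0.3 -3.9] t 20.6
True s -115.2 x 0.1 z 69.3 F [3.2 6.  1.1] t 22.375
15.643350319783485 [ 0.95542044 -0.5140495  -0.11947386]
```

Contact came at s = -115.2 with about 6 N from the board, against a predicted -114. I'll release, retreat straight up and check.

```bash
python3 - <<'E'
from h import *
set_gripper(50)
o=readout.observe();p=o["ee_pos"];print(o["force"],o["gripper_width"])
bot.servo_line(list(p+[0,0,70]),velocity=80)
bot.reach([400,330,330],q(-.035))   # camera (+68 y) clear to look at the joint
bot.wait(.3)
p=M+(-165)*yh+np.array([-60,0,330]); bot.reach(list(p),q(-.035))
w=grab("wrist","w6")["image"];s=grab("side","s3")["image"];t=grab("top","t3")
print(readout.observe()["t"],readout.observe()["force"])
d=dict(np.load("pics/w6.npz"));u=proj(d,[M+44*0-114*yh-30*xh+[0,0,40]])[0].astype(int);print(u)
x,y=u;x0,y0=max(x-60,0),max(y-60,0)
b=cv2.resize(w[y0:y0+120,x0:x0+120],(450,450),interpolation=cv2.INTER_CUBIC)
a=cv2.resize(s[230:370,345:455],(350,450),interpolation=cv2.INTER_CUBIC)
cv2.imwrite("pics/c7.png",cv2.convertScaleAbs(np.hstack([a,b]),alpha=1.3)[:,:,::-1]);print(x0,y0)
E
```

```text
[-0.78253889  0.74247875  0.47164142] 50.042181144824454
26.3667 [-0.45230849  0.50813855 -0.46584048]
[347 157]
287 97
```

View pics/c7.png

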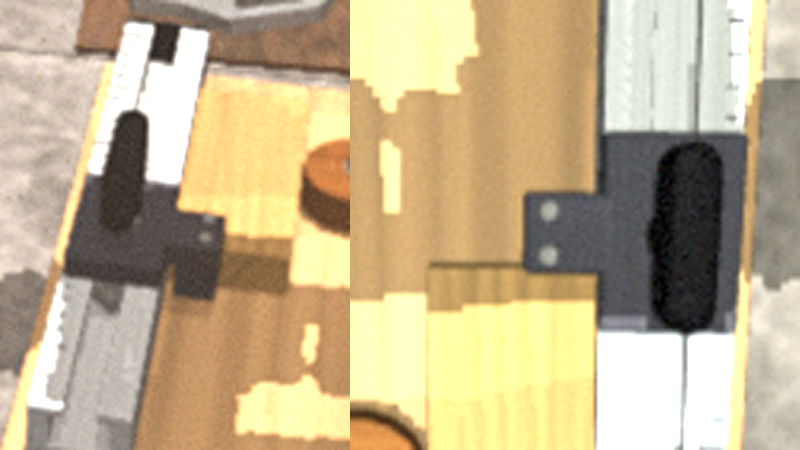

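```bash
python3 - <<'E'
from h import *
d=dict(np.load("pics/w6.npz"));A=lambda x,y:((x-350+.5)/3.75-.5+287,(y+.5)/3.75-.5+97)
f=lambda p,z:((onz(d,A(*p),z)-M)@xh,(onz(d,A(*p),z)-M)@yh)
print("arm edge",f((527,272),58),f((595,272),58))
print("board end",f((432,266),37),f((520,265),37))
print("saddle",[f(p,58) for p in[(603,132),(748,132),(736,331),(597,331)]])
for z in (58,): 
  for n in ("t3","top0"):
    pass
a=np.load("pics/top0.npz")["image"].astype(int);b=np.load("pics/t3.npz")["image"].astype(int)
dd=abs(a-b).max(2)
for n,(x,y) in dict(tape=(315,197),jar=(376,170)).items(): print(n,dd[y-25:y+25,x-22:x+22].max(),(dd[y-25:y+25,x-22:x+22]>40).sum())
E
```

```text
arm edge (np.float64(-48.00494826332381), np.float64(-127.03221482413178)) (np.float64(-25.851889356752434), np.float64(-127.04149867613481))
board end (np.float64(-79.80865951229356), np.float64(-126.4066536293357)) (np.float64(-49.742034752037874), np.float64(-126.09757835566619))
saddle [(np.float64(-24.254737612015937), np.float64(-83.40133428949831)), (np.float64(21.73377712498505), np.float64(-83.37051232459146)), (np.float64(21.090524134390797), np.float64(-146.16896983999516)), (np.float64(-24.776551442646575), np.float64(-146.16691655232825))]
tape 27 0
jar 17 0
```

```bash
python3 - <<'E'
from h import *
workorder.finish_job(); print(readout.observe()["t"])
E
```

```text
the job is handed in; nothing more can be done
the job is handed in; nothing more can be done
```

The end stop is in the fence's slot with its arm against the end of the sample board. I let go of it there and handed the job in at about 26.4 s of the 56 s allowed.

- **Moves:** I gripped the stop by its handle, started the foot into the open end of the slot, and slid it along with low forces. It stopped against the board with about 6 N at 115.2 mm past the mouth; the camera measurement had predicted about 114 mm. Then I opened the gripper and backed off straight up.
- **Position:** In the wrist picture after release, the arm's contact face is at -126.8 mm along the slot and the board's end at -126.3 mm. That agrees with touching to within the 1–2 mm the camera can resolve, but the picture alone cannot rule out a gap of a few tenths of a millimetre.
- **Seating:** The stop sits square to the fence, about 1.5 mm off the slot's middle line towards the board, which is within its 2.5 mm of play.
- **Other objects:** The before and after top views show no change at the tape measure or the glue jar. The last force reading was under 1 N.
- **One thing that went wrong:** My first slow slide stopped early because I had pressed the saddle onto the fence and friction tripped the force guard. Easing off about 0.8 mm fixed it.

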